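Shut and latch the sample bay's gate

TASK

Two small open-topped sample bays stand on the bench; one has been left with its gate standing open. Shut that gate and latch it: raise its drop bar by the black ball knob, swing the gate fully home with the bar above the catch, and let the bar drop down into the catch. Do not touch the other bay, whose gate is already latched.

Things in the scene. Friction and masses are not known exactly. Their poses are not given: they have to be found in the camera images.
- bay: The bay with the open gate: fixed open-topped pen, 120 mm deep, 185 wide, clear walls 84 mm high. Origin on the table under the gate's vertical hinge axis, at its front left corner; x points into the bay, y left. The shut gate runs along -y to a square catch post (14 mm wide, top z 98 mm) at y -170 mm.
- bay_catch (a point): The catch of the open gate: fixed U-bracket on the front of the catch post, open at the top; this point is the middle of its slot floor (z 76 mm). Axes as the bay. Slot 18 mm wide in x, bracket 14 mm long in y; front lip 5 mm thick, top 18 mm above the floor (z 94 mm), with no ramp: a lowered bar strikes it and stops the gate.
- bay_gate (a joint): Hinge of the open gate, rad: 0 = fully home, grows as it swings out towards the robot (limit 1.5), starts at 0.45 to 0.95; seen from above it closes counter-clockwise. Steel frame with upright rods, 10 mm thick, free edge 157 mm from the hinge axis, top z 100 mm. Moves with slight friction (0.03 N m) and stays where it is left; in the latched state it has up to 0.05 rad of play.
- bay_bar (a joint): Pivot of the drop bar on the gate, rad: 0 = level, on its stop; grows as the free end rises (limit 0.7); falls back by its weight (100 g). Steel strip 6 x 14 mm on the gate's outer side, 14 mm out from its middle plane; pivot 30 mm from the hinge axis, z 85 mm; free end at 185 mm. Clears the catch lip above 0.13 rad (0.25 is ample), lies on the lip top at 0.12, level when in the catch.
- bay_knob (a point): Centre of the black ball knob, 24 mm across, on an 8 mm stem on the bar. Bar level: z 130 mm, 135 mm from the hinge axis along the gate and 14 mm out from its middle plane, so 105 mm beyond and 45 mm above the bar's pivot; it moves in an arc about that (at 0.25 rad: 25 mm up, 14 mm nearer the hinge). Frame turns with gate and bar: x square to the gate, inward; -y along the bar to its free end.
- other_bay: The second bay, of the same build, with its gate shut and latched; stands to the left or right of the first. Origin and axes as for the first. To be left alone.

How it is judged (in metres and radians):
On the way:
1. the bar is raised while the gate is still open (value of joint bay_bar above 0.13 rad and value of joint bay_gate above 0.09 rad), for 0.1 s.
At the end, for the whole second after the job is handed in: The gate is home (within 0.08 rad) and its bar is down in the catch (within 0.07 rad of level) (value of joint bay_gate between -0.05 and 0.08 rad and value of joint bay_bar below 0.07 rad); the robot touches nothing.
It fails at once if the other bay is touched (more than 2 N) (contact force between any of the arm, the fingers and other_bay above 2 N).
It also fails if it takes over 32 s, if anything falls off the work surface, if the arm or the gripper's body presses on something with over 40 N, if the wrist force passes 120 N, or if a joint passes its speed limit or range.

ROBOT

A 7-joint arm with a two-finger parallel gripper is mounted at the origin on a cart in front of the work surface, level with it; the furniture and walls round the work are solid. World frame = base frame: x ahead of the robot, y to its left, z up, the work surface at z = 0. Lengths are in mm, angles in degrees, forces in N, time in s.
With the tool pointing down it reaches from about 425 to 875 mm from the base axis. Payload 4.7 kg.
Tool frame: the origin (TCP) lies at the very end of the fingers, on their centre line; the grasp point (between the pads) lies 19 mm behind it (env.hold_point_z is the distance from the TCP to the grasp point, in mm); z points along the fingers, y is the line along which they close (so a half turn about z gives the same grasp; the last joint's range is limited). The gripper opens to 87 mm and grips with 3 to 60 N. Pads are 19 mm wide; open, the fingers measure 117 mm over their backs; the gripper's body (75 mm by 190 mm) begins 51 mm behind the grasp point.
Start: joints at [-72.13, 18.392, -4.016, 83.108, 1.295, 78.541, -3.26], TCP at [190.752, 621.405, 183.887] pointing down, gripper open.
Joint ranges: [-163.93, 163.93], [-17.29, 119.83], [-79.2, 71.16], [3.27, 140.29], [-89.18, 269.18], [5.43, 117.66], [-154.24, 154.24]. Speed limits (degrees/s): [147.25, 147.25, 180, 180, 180, 180, 180].

INTERFACE

Orientations are given as a 3x3 rotation matrix whose columns are the frame's x, y, z axes.
In Python, from cell import env gives the robot as it stands. Calls block until the motion is done:
- env.movep(position, orientation): joint-space move of the TCP to a pose.
- env.move_l(position, rot=None, v=150, max_force=None): straight line of the TCP; rot=None keeps the orientation; v is the mean speed in mm/s. With max_force (N) it stops when the force on the tool has changed by that much, and returns True; else False.
- env.movej(angles): joint-space move.
- env.open_gripper() and env.clamp(effort=None): open the fingers fully, or close them until they stop; effort is the grip in N (None keeps the last).
- env.pause(seconds).
- env.solve_ik(position, orientation): joint angles nearest the present ones, or None.
- env.state(): the state.
- env.get_image(name): name is "side" or "top"; returns the picture (420x560x3 uint8, red, green, blue); there is no depth.
- env.camera_info(name): a dict with "mtx" (3x3 intrinsics, pixels), "cam_to_world" (4x4, takes a point from camera to world coordinates). Camera axes: x right, y down, z forward; pixel columns grow to the right and rows downward; lengths in mm; the calibration is good to about 2 mm. A picture is of the moment at which its call begins. camera_info takes no time and is no camera call.
A pose or a line that the arm cannot do raises env.MotionError and nothing moves.
- env.close_job(): hands the job in; it is judged then, once.
The state is a dict: "time_s": time; "qpos": joint angles; "qd": joint speeds; "effort": joint torques, N m; "tool_pos": TCP position; "tool_rot": TCP orientation; "ft_force": force on the tool from outside, world axes, zero at the start; "wrist_torque": the same for the moment, N m; "finger_gap": finger opening in mm; "finger_force": force on a finger pad.
Only numpy, scipy, OpenCV 4.12 (cv2) and the standard library are available. Lean on these libraries where they do the work, as an engineer would, in place of code of your own. Each camera call takes 0.05 s, during which the arm holds its last target. There are 200 camera calls.

## Working session

There is one attempt and no reset: what is moved stays moved. The work goes in short steps, each a Python script; the robot and the scene stay as the last script left them, time stands still between calls to the robot, and variables do not carry over. Pictures are saved under pics/ and viewed, at most 10 in all, crops included, and the job is handed in when it is done.

```bash
mkdir -p pics; ls; python3 - <<'E'
from cell import env
import cv2
for n in("top","side"):
    cv2.imwrite(f"pics/{n}0.png",env.get_image(n)[:,:,::-1])
    c=env.camera_info(n);print(c["mtx"].round(1).tolist(),c["cam_to_world"].round(3).tolist())
s=env.state();print(s["time_s"],s["tool_rot"],env.hold_point_z)
E
```

```text
pics
[[406.1, 0.0, 280.6], [0.0, 406.1, 210.7], [0.0, 0.0, 1.0]] [[-0.018, -0.981, 0.191, 342.328], [-1.0, 0.021, 0.015, -20.665], [-0.018, -0.191, -0.981, 1076.715], [0.0, 0.0, 0.0, 1.0]]
[[516.3, 0.0, 278.1], [0.0, 516.3, 210.3], [0.0, 0.0, 1.0]] [[0.926, -0.267, 0.266, 179.341], [-0.376, -0.632, 0.677, -882.495], [-0.013, -0.728, -0.686, 984.521], [0.0, 0.0, 0.0, 1.0]]
0.1 [[-9.56003790e-01  2.93354072e-01 -3.76128714e-04]
 [ 2.93354290e-01  9.56002425e-01 -1.61956462e-03]
 [-1.15525913e-04 -1.65864889e-03 -9.99998618e-01]] 18.700000000000003
```

View pics/top0.png

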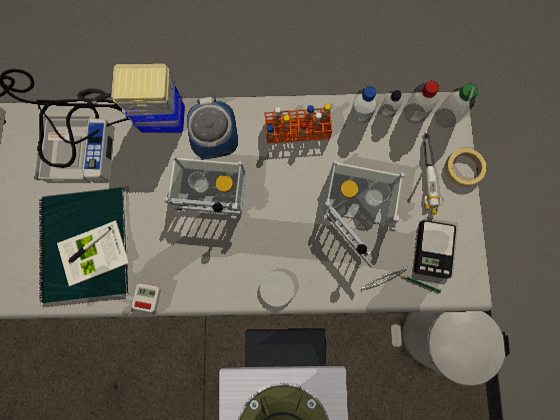

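View pics/side0.png

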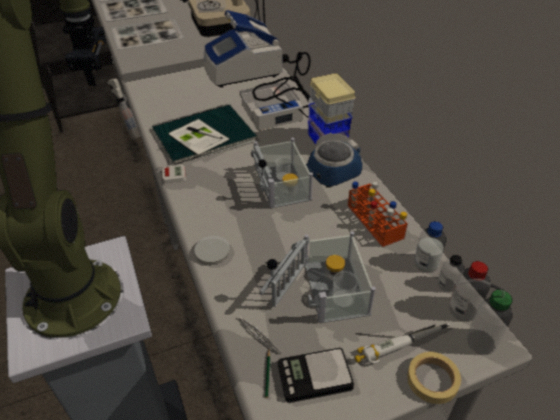

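The top view shows the open bay on the right, with its knob at about (362,249) and its hinge near (327,208). The other bay is on the left, knob at (217,207). In the side view the open gate's knob is at (272,264). I'll enlarge both.

```bash
cat > h.py <<'E'
import numpy as np,cv2
from cell import env
def ray(n,px):
    c=env.camera_info(n);T=c["cam_to_world"];d=T[:3,:3]@np.linalg.inv(c["mtx"])@[px[0],px[1],1.]
    return T[:3,3],d/np.linalg.norm(d)
def onz(n,px,z):
    o,d=ray(n,px);return o+d*(z-o[2])/d[2]
def tri(p,q):
    (a,u),(b,v)=ray("top",p),ray("side",q)
    s=np.linalg.lstsq(np.c_[u,-v],b-a,rcond=None)[0];A=a+s[0]*u;B=b+s[1]*v
    return (A+B)/2,np.linalg.norm(A-B)
def dark(im,c,r=16,th=35):
    x0,y0=c[0]-r,c[1]-r
    m=(im[y0:y0+2*r,x0:x0+2*r].max(2)<th).astype(np.uint8)
    n,l,s,ce=cv2.connectedComponentsWithStats(m)
    return [(int(s[i,4]),(ce[i]+[x0,y0]).round(1).tolist()) for i in range(1,n) if s[i,4]>15]
E
python3 - <<'E'
import cv2,numpy as np
from h import *
t=cv2.imread("pics/top0.png");s=cv2.imread("pics/side0.png")
print(dark(t,(362,249)),dark(s,(272,264)))
a=cv2.resize(t[155:275,310:410],None,fx=4.8,fy=4.8,interpolation=2)[:576,:480]
b=cv2.resize(s[225:325,255:380],None,fx=4.8,fy=4.8,interpolation=2)
cv2.imwrite("pics/ca.png",a);cv2.imwrite("pics/cb.png",b)
print(tri((362,249),(272,264)))
E
```

```text
[(75, [361.4, 249.0])] [(77, [271.6, 264.3])]
(array([ 432.51931573, -193.59410245,  133.34175084]), np.float64(1.590225079465288))
```

View pics/ca.png

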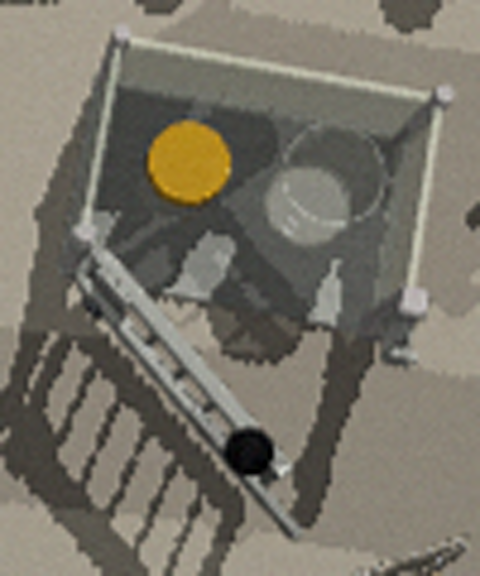

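View pics/cb.png

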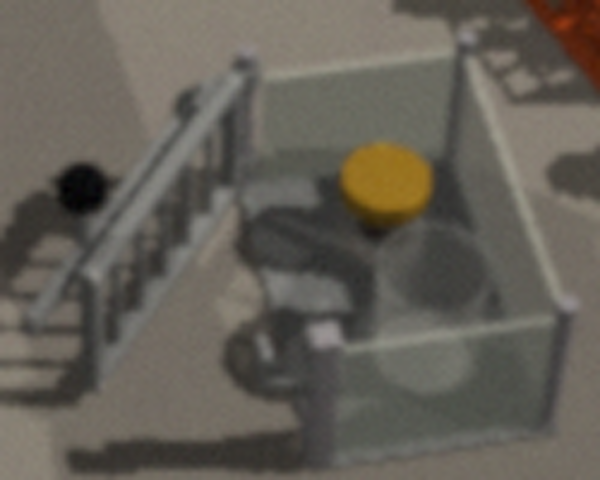

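The crops show four post tops: hinge at crop pixel (85,230) top / (247,58) side, and catch at (414,302) / (327,333). The bar runs along the gate's outer side, with its free end at (297,535) in the top crop. I'll triangulate these.

```bash
python3 - <<'E'
from h import *
T=lambda x,y:(310+x/4.8-.4,155+y/4.8-.4)
S=lambda x,y:(255+x/4.8-.4,225+y/4.8-.4)
P={}
for n,a,b in(("hinge",(85,230),(247,60)),("catch",(414,302),(327,333)),("BL",(122,35),(465,38)),("BR",(443,95),(568,302)),("barend",(297,535),(35,323)),("knob",(248.5,453),(82,188))):
    p,e=tri(T(*a),S(*b));P[n]=p;print(n,p.round(1),round(e,1),onz("top",T(*a),98).round(1))
d=P["catch"]-P["hinge"];print("w",np.linalg.norm(d[:2]),"yaw",np.degrees(np.arctan2(d[0],-d[1])))
d=P["BL"]-P["hinge"];print("d",np.linalg.norm(d[:2]),"yaw",np.degrees(np.arctan2(d[1],d[0])))
d=P["BR"]-P["BL"];print("w",np.linalg.norm(d[:2]),"yaw",np.degrees(np.arctan2(d[0],-d[1])))
d=P["BR"]-P["catch"];print("d",np.linalg.norm(d[:2]),"yaw",np.degrees(np.arctan2(d[1],d[0])))
k=P["knob"][:2]-P["hinge"][:2];print("k",np.linalg.norm(k),np.degrees(np.arctan2(k[0],-k[1])))
k=onz("top",(361.4,249),130)[:2]-onz("top",T(85,230),98)[:2];print("k",np.linalg.norm(k),np.degrees(np.arctan2(k[0],-k[1])))
E
```

```text
hinge [ 549.3 -120.8  100.6] 2.4 [ 551.1 -121.3   98. ]
catch [ 510.9 -286.1   99.8] 2.3 [ 510.1 -286.3   98. ]
BL [ 655.9 -145.1   96. ] 0.9 [ 654.8 -144.7   98. ]
BR [ 619.8 -309.9   96.2] 1.8 [ 618.4 -309.1   98. ]
barend [ 395.9 -222.4   88.3] 2.8 [ 394.  -220.1   98. ]
knob [ 432.5 -192.2  132.7] 1.2 [ 435.2 -198.4   98. ]
w 169.79079511073957 yaw -13.088223356700674
d 109.30592571382266 yaw -12.876780295252683
w 168.66912737536194 yaw -12.341716277738463
d 111.51333578672995 yaw -12.29727039823539
k 136.9674189651948 -58.54773268109951
k 138.7500638328552 -59.05331583625997
```

```bash
cat >> h.py <<'E'
H=np.array([549.7,-121.]);YAW=np.radians(-12.8);SG=1
def pose(th,be,dz=0,sg=None):
    sg=SG if sg is None else sg
    a=-np.pi/2+YAW-th;g=np.array([np.cos(a),np.sin(a)]);n=np.array([g[1],-g[0]])  # n outward
    r=30+105*np.cos(be)-45*np.sin(be);z=85+105*np.sin(be)+45*np.cos(be)
    p=H+r*g+14*n
    y=sg*np.array([n[0],n[1],0]);zz=np.array([0,0,-1.])
    return np.array([*p,z-env.hold_point_z+dz]),np.c_[np.cross(y,zz),y,zz]
E
python3 - <<'E'
from h import *
for sg in(1,-1):
    for th,be,dz in((.7,0,130),(.7,0,0),(.7,.3,0),(.35,.3,0),(0,.3,0),(0,0,0),(0,0,100)):
        p,R=pose(th,be,dz,sg);q=env.solve_ik(p,R);print(sg,th,be,p.round(1),None if q is None else np.round(q,0))
E
```

```text
1 0.7 0 [ 433.6 -191.3  241.3] [  8.  -5.  11. 102.   1.  83. 147.]
1 0.7 0 [ 433.6 -191.3  111.3] [-52.  -6.  71. 115.   7.  68. 143.]
1 0.7 0.3 [ 447.9 -180.4  140.3] [-46.  -5.  63. 111.   4.  71. 143.]
1 0.35 0.3 [ 474.5 -211.7  140.3] None
1 0 0.3 [ 510.1 -232.   140.3] None
1 0 0 [ 506.1 -249.5  111.3] [ -34.   22.   70.  103.  -22.   71. -151.]
1 0 0 [ 506.1 -249.5  211.3] None
-1 0.7 0 [ 433.6 -191.3  241.3] [  4.  -5.  15. 102.   1.  83. -34.]
-1 0.7 0 [ 433.6 -191.3  111.3] [-25.  -2.  45. 114.   2.  67. -33.]
-1 0.7 0.3 [ 447.9 -180.4  140.3] [ -9.  -1.  28. 110.   1.  71. -34.]
-1 0.35 0.3 [ 474.5 -211.7  140.3] [-10.   4.  33. 106.  -2.  71. -10.]
-1 0 0.3 [ 510.1 -232.   140.3] [-10.  10.  36. 101.  -6.  71.  14.]
-1 0 0 [ 506.1 -249.5  111.3] [-26.  16.  58. 103. -15.  69.  23.]
-1 0 0 [ 506.1 -249.5  211.3] [-2.  7. 28. 94. -3. 79. 14.]
```

SG=-1 works throughout. Next I'll go above the knob, descend, clamp lightly and check.

```bash
sed -i 's/SG=1$/SG=-1/' h.py; python3 - <<'E'
from h import *
s=env.state();p=s["tool_pos"].copy() if hasattr(s["tool_pos"],'copy') else s["tool_pos"]
env.move_l([p[0],p[1],250],v=200)
P,R=pose(.7,0,130);env.movep(P,R)
print(env.state()["time_s"])
P,R=pose(.7,0,1)
print(env.move_l(P,R,v=120,max_force=8))
env.clamp(6);s=env.state()
print(s["time_s"],s["finger_gap"],s["finger_force"],np.round(s["ft_force"],1),np.round(s["tool_pos"],1),np.round(s["qpos"],1),P)
cv2.imwrite("pics/g.png",cv2.resize(env.get_image("side")[190:340,200:400,::-1],None,fx=4,fy=4))
E
```

```text
3.5583
False
6.3083 0.46716525227632055 0.0 [ 0.  -0.6 -0.5] [ 433.6 -191.3  112.3] [  4.3  -0.6  16.2 113.2   0.2  67.4 -32.4] [ 433.57261794 -191.25262369  112.3       ]
```

View pics/g.png

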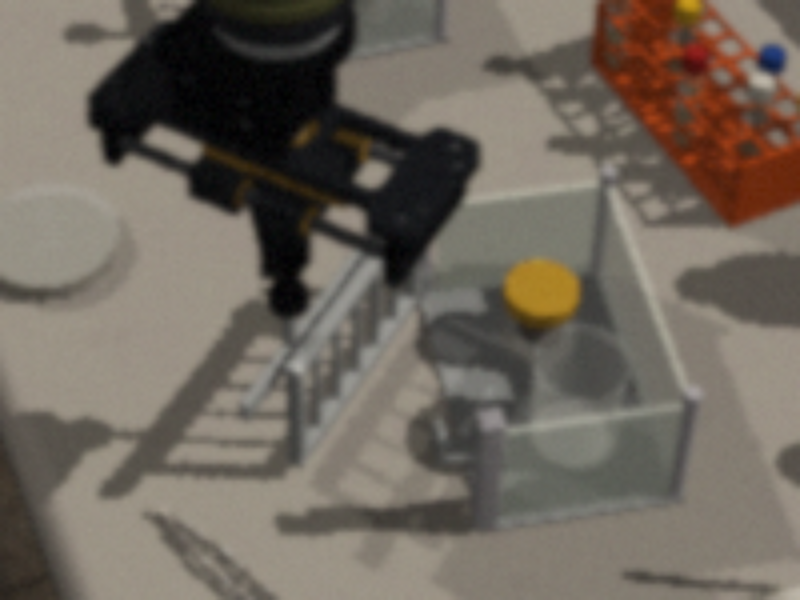

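The picture shows the knob unmoved at crop (288,296), which is side pixel (272,264). The closed fingers ended behind or above it. I'll compare the projected TCP with what the images show.

```bash
python3 - <<'E'
from h import *
def proj(n,p):
    c=env.camera_info(n);v=np.linalg.inv(c["cam_to_world"])@[*p,1];u=c["mtx"]@v[:3];return (u[:2]/u[2]).round(1)
s=env.state();p=np.array(s["tool_pos"]);print(s["tool_rot"])
for n in("top","side"):
    print(n,"tcp",proj(n,p),"hold",proj(n,p+[0,0,18.7]))
t=env.get_image("top");i=env.get_image("side")
a=cv2.resize(t[200:290,310:410,::-1],None,fx=4,fy=4,interpolation=2);b=cv2.resize(i[225:315,230:330,::-1],None,fx=4,fy=4,interpolation=2)
for im,n,o in((a,"top",(310,200)),(b,"side",(230,225))):
    for q,c in((p,(0,0,255)),(p+[0,0,18.7],(0,255,0))):
        u=(proj(n,q)-o+.5)*4;cv2.circle(im,tuple(int(v) for v in u),3,c,-1)
cv2.imwrite("pics/g2.png",np.convertScaleAbs(np.hstack([a,b]),alpha=2.2))
E
```

```text
[[ 7.97667426e-01  6.03097569e-01  2.28729116e-05]
 [ 6.03097569e-01 -7.97667425e-01 -3.62423560e-05]
 [-3.61270030e-06  4.27039442e-05 -9.99999999e-01]]
top tcp [359.5 249.1] hold [360.8 248.3]
side tcp [271.9 269.5] hold [271.7 263.9]Traceback (most recent call last):
  File "<stdin>", line 12, in <module>
    raise AttributeError(f"module {__name__!r} has no attribute {attr!r}")
AttributeError: module 'numpy' has no attribute 'convertScaleAbs'
```

```bash
cat >> h.py <<'E'
def proj(n,p):
    c=env.camera_info(n);v=np.linalg.inv(c["cam_to_world"])@[*p,1];u=c["mtx"]@v[:3];return u[:2]/u[2]
def snap(fn,ct=(360,245),cs=(280,270),mark=False):
    p=np.array(env.state()["tool_pos"]);out=[]
    for n,c in(("top",ct),("side",cs)):
        o=np.array([c[0]-50,c[1]-70]);im=env.get_image(n)[o[1]:o[1]+140,o[0]:o[0]+100,::-1]
        im=cv2.convertScaleAbs(cv2.resize(im,None,fx=4,fy=4,interpolation=2),alpha=1.8)
        if mark:
            for q,col in((p,(0,0,255)),(p+[0,0,18.7],(0,255,0))):
                cv2.circle(im,tuple(int(v) for v in (proj(n,q)-o+.5)*4),3,col,-1)
        out.append(im)
    cv2.imwrite(fn,np.hstack(out))
E
python3 - <<'E'
from h import *
snap("pics/g3.png",mark=True)
s=env.state();print(s["finger_gap"],s["finger_force"],s["time_s"])
E
```

```text
0.5968370067296955 0.0 6.5583
```

View pics/g3.png

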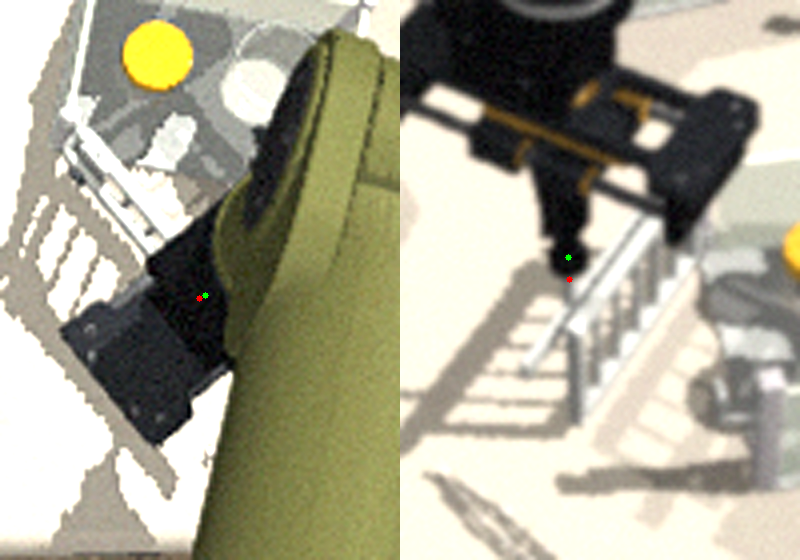

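The hold point projects onto the ball in both views, yet in the side view the visible fingertip ends at the top of the ball. The fingers look shorter than stated, so I'll lift and see where the tip really is.

```bash
python3 - <<'E'
from h import *
P,R=pose(.7,0,70);env.move_l(P,R,v=150)
def g(n):
    p=np.array(env.state()["tool_pos"]);c=proj(n,p);o=(c-[50,50]).astype(int)
    im=cv2.convertScaleAbs(cv2.resize(env.get_image(n)[o[1]:o[1]+100,o[0]:o[0]+100,::-1],None,fx=4,fy=4,interpolation=2),alpha=2.5)
    for q,col in((p,(0,0,255)),(p+[0,0,18.7],(0,255,0)),(p+[0,0,69.7],(255,0,0))):
        cv2.circle(im,tuple(int(v) for v in (proj(n,q)-o+.5)*4),3,col,-1)
    return im
a=g("side");env.open_gripper();b=g("side")
cv2.imwrite("pics/f.png",np.hstack([a,b]))
s=env.state();print(s["finger_gap"],s["time_s"])
E
```

```text
86.77601187844007 8.7833
```

View pics/f.png

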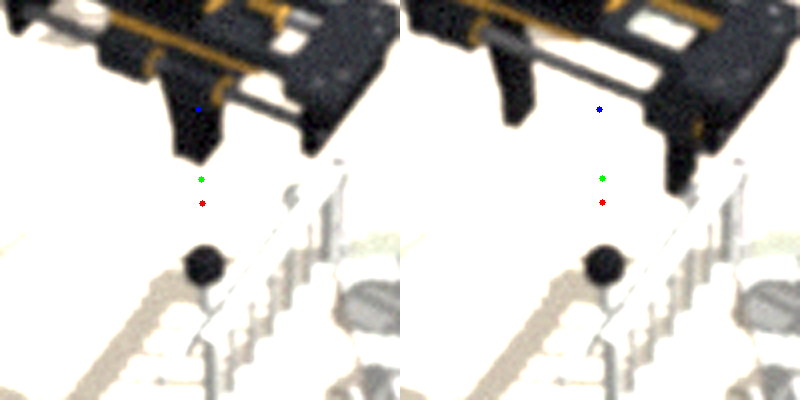

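The fingertips are really about 44 mm above the reported TCP: closed-tip centre near (199,150) against the projected (202,203). The body's offset in the earlier top view agrees. I'll correct for this and grasp again under a force guard.

```bash
python3 - <<'E'
from h import *
P,R=pose(.7,0,-40)
print(env.move_l(P,R,v=80,max_force=5))
s=env.state();print(np.round(s["tool_pos"],1),np.round(s["ft_force"],1))
env.clamp(6);s=env.state()
print(s["time_s"],s["finger_gap"],s["finger_force"],np.round(s["ft_force"],1),np.round(s["qpos"],1))
for th,be in((.7,.3),(.35,.3),(0,.3),(0,0)):
    q,R=pose(th,be,-40);print(env.solve_ik(q,R) is not None)
E
```

```text
False
[ 434.1 -191.4   71.8] [-0.2 -0.   0.1]
11.3583 22.967750681320492 5.9985801531001925 [ 0.2  0.4 -0.1] [  4.5   1.9  16.4 115.9  -0.6  62.3 -31.7]
True
True
True
True
```

Gripped: the gap is 23 mm with 6 N. Next: lift, then swing.

```bash
python3 - <<'E'
from h import *
for th,be in((.7,.15),(.7,.3),(.52,.3),(.35,.3),(.17,.3),(.06,.3)):
    P,R=pose(th,be,-40);env.move_l(P,R,v=80)
    s=env.state();print(th,be,round(s["time_s"],2),round(s["finger_gap"],2),np.round(s["ft_force"],1))
P,R=pose(-.02,.3,-40);print(env.move_l(P,R,v=40,max_force=6))
s=env.state();print(s["time_s"],round(s["finger_gap"],2),np.round(s["ft_force"],1),np.round(s["tool_pos"],1),P.round(1))
cv2.imwrite("pics/h.png",cv2.convertScaleAbs(cv2.resize(env.get_image("side")[200:330,230:400,::-1],None,fx=4,fy=4,interpolation=2),alpha=2))
E
```

```text
0.7 0.15 11.72 22.98 [-0.1 -1.  -1.7]
0.7 0.3 12.09 23.32 [ 0.  -0.6 -0.1]
0.52 0.3 12.51 23.24 [-0.7 -0.5 -1. ]
0.35 0.3 12.91 23.01 [-0.3  0.1 -1.4]
0.17 0.3 13.32 22.92 [-0.9 -0.6 -0.5]
0.06 0.3 13.63 23.49 [-0.3 -0.1 -0.3]
True
13.9333 23.15 [ 0.1 -0.7 -1. ] [ 509.5 -232.3   99.1] [ 512.4 -232.8  100.3]
```

View pics/h.png

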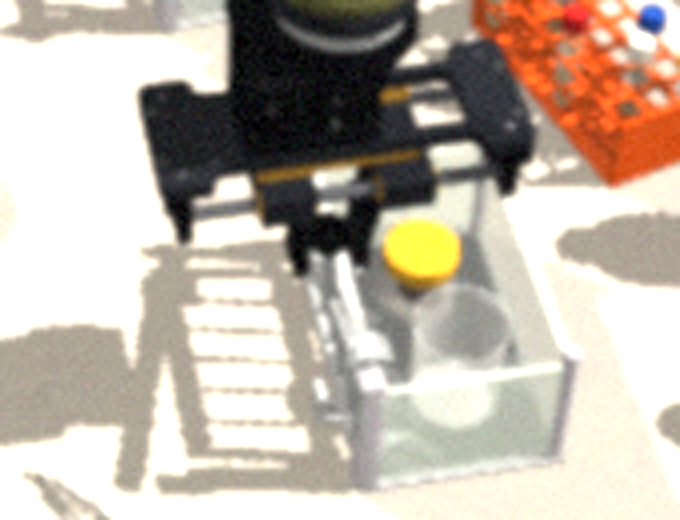

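The gate looks home: the stop came at x 509.5 and the model gives 510.1 for angle 0. The knob is still held at about crop (335,235). Next I'll lower the bar along its arc.

```bash
python3 - <<'E'
from h import *
p0=np.array(env.state()["tool_pos"]);b0=pose(0,.3)[0];R=pose(0,0)[1]
for be in(.2,.1,.02):
    st=env.move_l(p0+pose(0,be)[0]-b0,R,v=60,max_force=8)
    s=env.state();print(be,st,round(s["time_s"],2),round(s["finger_gap"],2),np.round(s["ft_force"],1),np.round(s["tool_pos"],1))
    if st:break
E
```

```text
0.2 False 14.32 23.09 [-1.2 -0.   0.3] [ 507.4 -239.2   89.3]
0.1 False 14.67 23.61 [-0.3  0.2 -1. ] [ 506.6 -244.9   79.7]
0.02 False 14.97 22.95 [ 0.3  1.4 -1. ] [ 505.9 -248.8   71.8]
```

Lowered with no resistance. I'll release, rise clear and check.

```bash
python3 - <<'E'
from h import *
env.open_gripper();p=np.array(env.state()["tool_pos"])
env.move_l(p+[0,0,150],v=120)
env.movep([450,60,260],pose(.3,0)[1]);s=env.state();print(s["time_s"],np.round(s["ft_force"],1))
t=env.get_image("top");i=env.get_image("side")
a=cv2.resize(t[150:270,310:410,::-1],None,fx=4,fy=4,interpolation=2);b=cv2.resize(i[210:330,240:340,::-1],None,fx=4,fy=4,interpolation=2)
cv2.imwrite("pics/e.png",cv2.convertScaleAbs(np.hstack([a,b]),alpha=1.5))
e=pose(0,0)[0]+[0,0,18.7];print("expect",e,proj("top",e),proj("side",e))
u,v=[tuple(int(x) for x in proj(n,e)) for n in("top","side")]
print(dark(t,u),dark(i,v))
E
```

```text
18.8083 [-0.5 -0.8 -0.3]
expect [ 506.13886186 -249.54348386  130.        ] [383.84036679 217.1188883 ] [313.40032611 273.36761487]
[(71, [383.9, 217.8])] [(77, [312.5, 272.5])]
```

View pics/e.png

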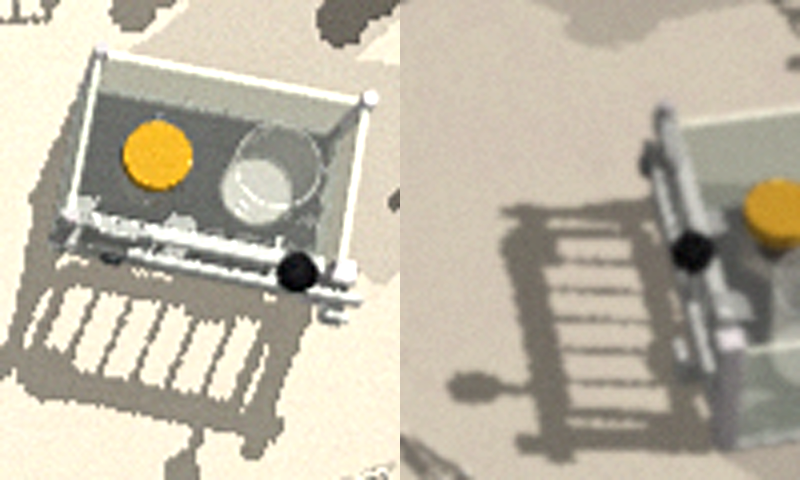

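The knob is within about 1 px of its expected latched position in both views. In the top crop the bar end at (350,300) sits behind the catch lip at (335,317), so it is latched and I'll hand in.

```bash
python3 -c "
from cell import env
print(env.close_job())"
```

```text
the job is handed in; nothing more can be done
None
```

The open gate is shut with its bar down in the catch, going by the final pictures. The other bay was left alone and the job was handed in at about 19 s; the hand-in call returned no verdict.

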